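# Tighten the desk anchor with a ratchet wrench, cap it and clear up

### The arm

A 6-joint arm with a two-finger parallel gripper is mounted at the origin on the work surface. World frame = base frame: x ahead of the robot, y to its left, z up, the work surface at z = 0. Lengths are in mm, angles in degrees, forces in N, time in s.
With the tool pointing down it reaches from about 350 to 725 mm from the base axis. Payload 6 kg.
Tool frame: the origin (TCP) lies midway between the tips of the shut fingers; the grasp point (between the pads) lies manip.grasp_offset behind it (manip.grasp_offset is the distance from the TCP to the grasp point, in mm); z points along the fingers, y is the direction in which the jaws open and shut (so a half turn about z gives the same grasp; the last joint's range is limited). The gripper opens to 85 mm and grips with 20 to 120 N. Pads are 22 mm wide; open, the fingers measure 114 mm over their backs; the gripper's body (76 mm by 85 mm) begins 54 mm behind the grasp point. The pads swing forward as they close: fully open they stand 13 mm farther back than shut.
Start: joints at [82.489, 2.303, 4.859, 0, -92.561, -19.12], TCP at [268.918, 536.336, 231.261] pointing down, gripper open.
Joint ranges: [-146.85, 146.85], [-73.84, 115.35], [-62.03, 85.46], [-188.31, 113.3], [-161.28, -10.13], [-171.36, 171.36]. Speed limits (degrees/s): [147.25, 147.25, 172.46, 180, 180, 180].

### API

Orientations are given as a 3x3 rotation matrix whose columns are the frame's x, y, z axes.
In Python, from plant import manip gives the robot as it stands. Calls block until the motion is done:
- manip.move_to(position, orientation): joint-space move of the TCP to a pose.
- manip.move_l(position, rate=150, rot=None, force_limit=None): straight line of the TCP; rot=None keeps the orientation; rate is the mean speed in mm/s. With force_limit (N) it stops when the force on the tool has changed by that much, and returns True; else False.
- manip.set_joints(angles): joint-space move.
- manip.open_gripper() and manip.grasp(grasp_force=None): open the fingers fully, or close them until they stop; grasp_force is the grip in N (None keeps the last).
- manip.sleep(seconds).
- manip.solve_ik(position, orientation): joint angles nearest the present ones, or None.
- manip.read_state(): the state.
- manip.get_image(name): name is "scene" or "top"; returns a dict with "image" (400x640x3 uint8, blue, green, red), "range_z" (400x640 float32, mm along the optical axis (not along the pixel's ray), 0 where there is no reading), "vertical_fov" (degrees; the focal length in pixels is half the picture's height over the tangent of half this angle, whatever the lens; pixels are square), "cx", "cy" (the principal point, pixels), "rvec" (rotation vector, rad) and "tvec" (3), from world to camera coordinates, as OpenCV has them. Camera axes: x right, y down, z forward; pixel columns grow to the right and rows downward; lengths in mm; the calibration is good to about 2 mm. A picture is of the moment at which its call begins.
A pose or a line that the arm cannot do raises manip.IKError and nothing moves.
- manip.sign_off(): hands the job in, once; it reports no verdict.
The state is a dict: "time": time; "qpos": joint angles; "dq": joint speeds; "tau": joint torques, N m; "ee_pos": TCP position; "orientation": TCP orientation; "force": force on the tool from outside, world axes, zero at the start; "moment": the same for the moment, N m; "finger_gap": finger opening in mm.
Only numpy, scipy, OpenCV 4.12 (cv2) and the standard library are available. Lean on these libraries where they do the work, as an engineer would, in place of code of your own. Each camera call takes 0.05 s, during which the arm holds its last target.

### The job

Finish the desk anchor: set the ratchet wrench over its ribbed nut and work it back and forth, tightening the nut clockwise until it is fully home, and then set the round cap over the anchor so that it sits seated and level on the shoulder. Lay the wrench flat on the cork mat, with both its head and its handle over the mat, and put every leftover fitting (sleeve, rubber foot, bracket, thumbscrew: whichever are there) into the wooden pencil box. Turn the nut with the wrench only, not with the fingers, and leave the other things on the desk where they are.

Things in the scene. Friction and masses are not known exactly. Their poses are not given: they have to be found in the camera images.
- anchor: Round grey metal desk anchor fixed to the desk: foot 110 mm across, drum 96 mm across up to its flat shoulder 34 mm above the desk, then a raised top plate (77 mm across at the shoulder, tapering to 73 mm) up to 42 mm. Origin: centre of its underside, z up.
- anchor_shoulder (a point): Centre of the shoulder ring (radius 38.5 to 48 mm) on which the cap's rim sits, 34 mm above the desk.
- nut_seat (a point): Point on the nut's axis at the top plate's surface, 42 mm above the desk; the seated wrench's origin comes here. The steel nut rises from here: smooth collar 42 mm across for 8 mm, then ten upright ribs (5 mm round, 39 mm across over them) up to 18 mm, then drawing in to a narrow top 29 mm above the plate.
- nut_turn (a joint): Turn of the nut in rad, growing as it is tightened (clockwise seen from above). It starts loose between 0 and 0.9 and is fully home against its stop at 5.0. It is stiff (0.3 N m) and stays where it is left.
- wrench: Ratchet wrench, 166 mm long, about 0.2 kg, mostly in the head. Steel ring head 68 mm outside, 46 mm bore, 18 mm high; origin at the centre of the ring's underside, z up as it lies. A handle runs along +x, raised clear of the desk. It fits over the nut this side up, 2 mm clear all round; the pawl gives way as the head goes down over the tapered nut.
- wrench_grip (a point): Centre of the rubber grip's section, 85 mm along +x from the origin, 23 mm above the ring's underside. The grip is 16 mm wide (y), 18 mm high, from 52 to 132 mm along x. Turned clockwise seen from above, a sprung brass pawl in the bore drives the nut's ribs (36 degrees apart; up to that much of a stroke is idle); turned back it slips freely.
- wrench_end (a point): Point near the free end of the grip, 125 mm along +x from the head's centre, 18 mm above the ring's underside.
- cap: Round grey plastic cap, open below, 92 mm across, wall 4 mm (mouth 84 mm), 50 mm high, with a black knob 28 mm across standing on it from 50 to 76 mm. About 0.13 kg. Origin: centre of its open rim (underside), z up.
- sleeve: Leftover fitting: plain aluminium spacer sleeve, upright cylinder 28 mm across, 28 mm high. Origin: centre of underside. Two to four leftover fittings lie on the desk in a run; the others are absent (no reading).
- foot: Leftover fitting: dark rubber foot, 34 mm across at the bottom, 30 mm at the top, 26 mm high. Origin: centre of underside. May be absent.
- bracket: Leftover fitting: dark steel angle bracket; base 40 (x) by 32 (y) by 8 mm, with an upright leg 10 mm thick in x, centred 15 mm towards -x from the origin, 32 mm wide, up to 36 mm high. Origin: centre of the base's underside. May be absent.
- thumbscrew: Leftover fitting: thumbscrew standing on its round black head (34 mm across, 13 mm high) with a steel stem 13 mm across up to 35 mm. Origin: centre of underside. May be absent.
- pencil_box: Open wooden pencil box fixed to the desk, 120 (x) by 190 (y) by 45 mm high outside, walls 7 mm. Origin: centre of its underside.
- pencil_box_in (a point): Centre of the pencil box's inner floor (inside 106 by 176 mm).
- cork_mat: Cork mat fixed to the desk, 110 (x) by 210 (y) by 3 mm thick. Origin: centre of its underside; its top is 3 mm above it.
- gel_pen: Black gel pen, 145 mm long, 11 mm thick; a bystander, to be left alone. Origin: centre of underside.
- highlighter: Yellow highlighter, 125 mm long, 16 mm thick; a bystander, to be left alone. Origin: centre of underside.
- eraser: White eraser 45 by 21 by 13 mm; a bystander, to be left alone. Origin: centre of underside.
- note_block: Block of note paper 76 by 76 by 30 mm; a bystander, to be left alone. Origin: centre of underside.
- mug: Blue ceramic mug, 80 mm across, 92 mm high; a bystander, to be left alone. Origin: centre of underside.
- clip_jar: Small clear jar with black lid, 52 mm across, 60 mm high; a bystander, to be left alone. Origin: centre of underside.
- hole_punch: Steel hole punch with a press lever, 115 by 105 mm, about 75 mm high; a bystander, to be left alone. Origin: centre of underside.
Not all that is in view belongs to the job. There is more than one size of the pencil_box; the one meant has the size given above.

How it is judged:
By the outcome, as a careful person would: the job done as asked, in the order asked, and still so for the second after the job is handed in, with the robot touching nothing.
Of sleeve, foot, bracket, thumbscrew only 2 to 4 are there at a start; the rules pass over those that are not, and their reading is None.
At some moment in a run one of sleeve, foot, bracket, thumbscrew, wrench may be knocked a few centimetres aside while the robot is not near it.
It also fails if it takes over 210 s, if anything falls off the work surface, if the arm or the gripper's body presses on something with over 40 N, if the wrist force passes 120 N, or if a joint passes its speed limit or range.

## Working session

There is one attempt and no reset: what is moved stays moved. The work goes in short steps, each a Python script; the robot and the scene stay as the last script left them, time stands still between calls to the robot, and variables do not carry over. Pictures are saved under pics/ and viewed, and the job is handed in when it is done.

```bash
ls; mkdir -p pics; cat > h.py <<'E'
import numpy as np, cv2
from plant import manip
def cam(name):
    d=manip.get_image(name); im=d["image"]
    f=im.shape[0]/2/np.tan(np.radians(d["vertical_fov"])/2)
    d["K"]=np.array([[f,0,d["cx"]],[0,f,d["cy"]],[0,0,1.]])
    d["R"]=cv2.Rodrigues(np.array(d["rvec"],float))[0]; d["t"]=np.array(d["tvec"],float).ravel()
    return d
def ray(d,u,v,z):
    c=-d["R"].T@d["t"]; r=d["R"].T@np.linalg.inv(d["K"])@np.array([u,v,1.])
    return c+r*(z-c[2])/r[2]
def proj(d,p):
    q=d["K"]@(d["R"]@np.array(p,float)+d["t"]); return q[:2]/q[2]
def cloud(d):
    h,w=d["range_z"].shape; u,v=np.meshgrid(np.arange(w),np.arange(h))
    Z=d["range_z"].astype(float); r=np.stack([u,v,np.ones_like(u)],-1)@np.linalg.inv(d["K"]).T
    P=(r*Z[...,None]-d["t"])@d["R"]; P[Z==0]=np.nan
    return P
E
python3 - <<'E'
from h import *
for n in("scene","top"):
    d=cam(n); cv2.imwrite(f"pics/{n}0.png",d["image"]); print(n,d["vertical_fov"],d["cx"],d["cy"],-d["R"].T@d["t"],d["R"][2],(d["range_z"]>0).mean())
print(manip.read_state(),manip.grasp_offset)
E
```

```text
pics
scene 54.695686210770205 319.6821218196994 208.53013275966487 [1091.05676396  207.48260743  959.17994021] [-0.52868945 -0.25932955 -0.80822995] 0.9957421875
top 48.22755433229706 321.58072209877685 195.9991979829102 [ 374.81619663  -80.72546251 1619.32806574] [ 0.08676597  0.01215956 -0.99615451] 0.9959921875
{'time': 0.1, 'qpos': array([ 8.24879104e+01,  2.33648833e+00,  4.80666198e+00, -2.50445994e-02,
       -9.25621761e+01, -1.91194834e+01]), 'dq': array([-0.0147422 ,  0.02776094,  0.03405218,  0.12556899, -0.04630334,
        0.08375802]), 'tau': array([-4.24431637e-03, -3.69348586e+01,  3.48282766e+01,  6.95177883e+00,
       -4.50919018e-03,  4.10399267e-06]), 'ee_pos': array([268.74293213, 536.10464709, 230.34716375]), 'orientation': array([[ 8.93916000e-01, -4.48234058e-01, -6.42854018e-04],
       [-4.48234505e-01, -8.93914690e-01, -1.53487799e-03],
       [ 1.13327940e-04,  1.66020135e-03, -9.99998615e-01]]), 'force': array([-0.56646869, -0.37564668, -0.2623066 ]), 'moment': array([ 0.04768637, -0.00309208,  0.00526464]), 'finger_gap': 85.51482823164629} 18.700000000000003
```

View pics/top0.png

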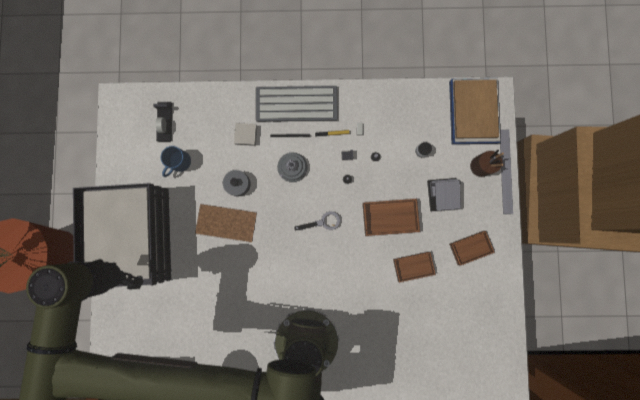

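View pics/scene0.png

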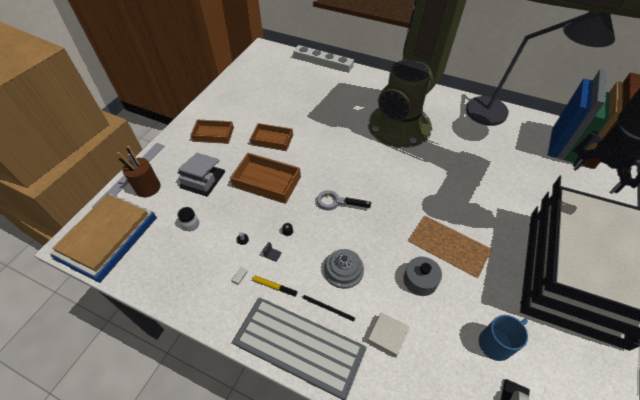

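Top view: the anchor is near (292,166) with the nut on top, and the cap with its knob is at (236,183). The wrench head is at (331,220) with its handle to the left, and the cork mat is at (226,223). Three wooden trays are at (391,217), (414,266) and (472,247). The small fittings are at (347,155), (376,157) and (348,180), with the clip jar at (425,149). I'll measure the trays and enlarge the fittings.

```bash
python3 - <<'E'
from h import *
d=cam("top"); s=cam("scene")
hsv=cv2.cvtColor(d["image"],cv2.COLOR_BGR2HSV)
P=cloud(d)
m=((hsv[...,0]<16)&(hsv[...,1]>90)).astype(np.uint8)
m=cv2.morphologyEx(m,cv2.MORPH_CLOSE,np.ones((3,3)))
for c in cv2.findContours(m,cv2.RETR_EXTERNAL,cv2.CHAIN_APPROX_NONE)[0]:
    if cv2.contourArea(c)<300: continue
    (x,y),_,_=cv2.minAreaRect(c)
    if x>510 or x<180: continue
    z=3 if x<270 else 45
    q=np.array([ray(d,u,v,z)[:2] for u,v in c[:,0]],np.float32)
    print((int(x),int(y)),cv2.minAreaRect(q))
Ps=cloud(s)
print("desk z", np.nanmedian(P[190:200,270:280,2]),np.nanmedian(Ps[280:300,200:215,2]))
# objects from depth: z map in the top
for n,(u,v) in dict(anchor=(292,166),cap=(236,183),wr=(331,220),b=(347,155),f1=(376,157),f2=(348,180)).items():
    w=P[v-18:v+19,u-18:u+19].reshape(-1,3); w=w[w[:,2]>8]
    if len(w): print(n,w[:,2].max().round(1),(w.max(0)+w.min(0))[:2]/2,np.ptp(w[:,:2],axis=0), len(w))
a=cv2.resize(d["image"][135:250,280:440],None,fx=5,fy=5,interpolation=cv2.INTER_CUBIC);cv2.imwrite("pics/c1.png",a)
b=cv2.resize(s["image"][180:300,225:385],None,fx=5,fy=5,interpolation=cv2.INTER_CUBIC);cv2.imwrite("pics/c2.png",b)
E
```

```text
(414, 266) ((262.60748291015625, -381.9076843261719), (78.16435241699219, 128.26559448242188), 11.320585250854492)
(471, 247) ((325.99688720703125, -583.9112548828125), (79.61872100830078, 131.79173278808594), 20.25579261779785)
(225, 222) ((422.7841796875, 288.43743896484375), (205.88897705078125, 102.7874526977539), 81.13397216796875)
(391, 216) ((436.0081787109375, -305.3121337890625), (114.3991928100586, 188.27178955078125), 3.7654619216918945)
(476, 108) ((820.9053955078125, -617.5800170898438), (148.75088500976562, 207.76634216308594), 89.96561431884766)
desk z -0.06057718490180187 -0.9270779427290117
anchor 75.7 [618.04506786  43.72246897] [117.71318702 127.8756095 ] 688
cap 82.2 [566.07421689 242.28502601] [124.74279986 116.30623383] 575
wr 38.4 [433.71346142 -92.83360379] [ 90.23566205 126.54956342] 211
b 44.8 [ 662.79395592 -155.71919953] [129.53609498 109.18719594] 71
f1 39.0 [ 648.90912283 -258.11521855] [118.26626203 127.06456809] 85
f2 34.8 [ 574.03049121 -160.98249258] [128.40759849 124.49294583] 89
```

View pics/c1.png

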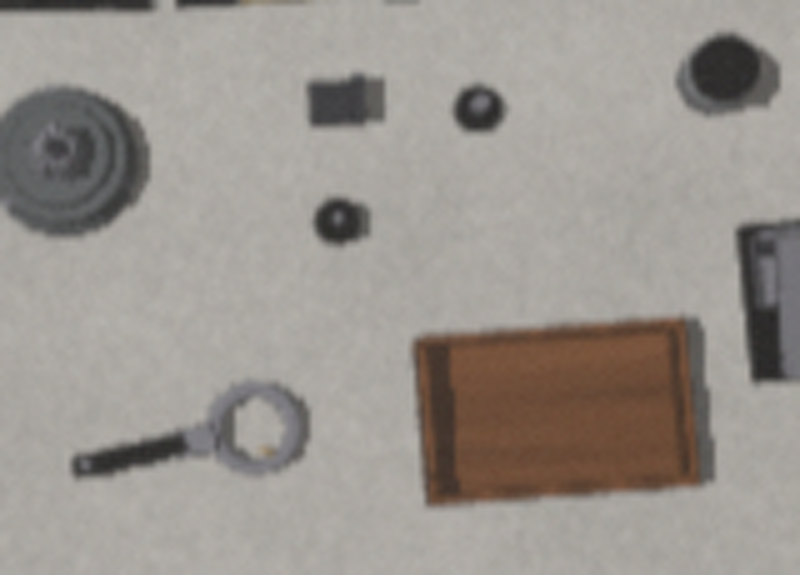

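View pics/c2.png

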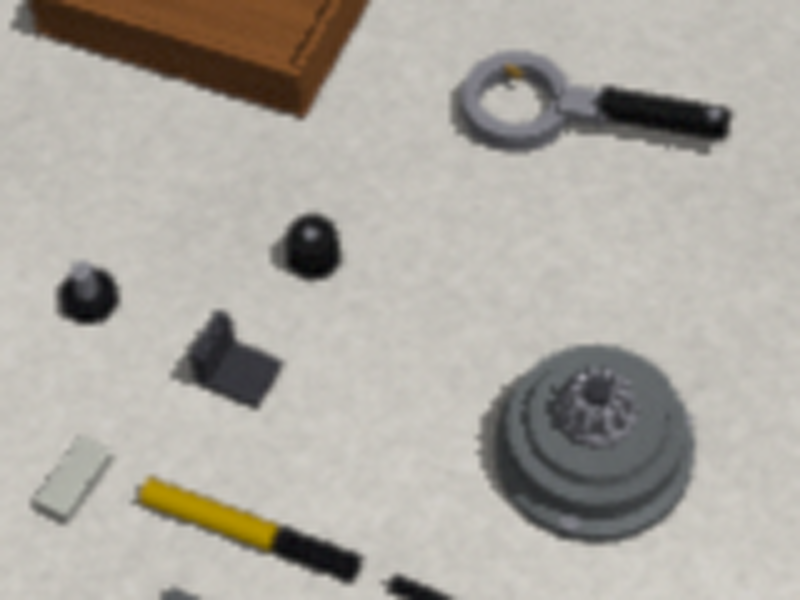

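The tray at (391,217) measures about 114 x 188 mm, so it is the pencil box; the other two, about 79 x 130 mm, are too small. The leftovers are the bracket (347,155), the thumbscrew (376,157) and the rubber foot (348,180). There is no sleeve. Next I'll get precise positions from depth masks and contours in both views.

```bash
cat >> h.py <<'E'
def circ(p):
    p=np.asarray(p)[:,:2]
    for _ in range(4):
        A=np.c_[2*p,np.ones(len(p))]; x=np.linalg.lstsq(A,(p**2).sum(1),rcond=None)[0]
        r=np.sqrt(x[2]+x[:2]@x[:2]); e=np.abs(np.linalg.norm(p-x[:2],axis=1)-r)
        k=e<max(2.0,2*np.median(e)); p=p[k]
    return x[:2],r,len(p)
E
python3 - <<'E'
from h import *
for n in("top","scene"):
    d=cam(n); P=cloud(d); print(n)
    def pts(c,r,lo,hi):
        k=(np.hypot(P[...,0]-c[0],P[...,1]-c[1])<r)&(P[...,2]>lo)&(P[...,2]<hi); return P[k],k
    q,_=pts((630,-100),60,-20,20); print("desk",q[:,2].mean(),q[:,2].std())
    for nm,c,r,(lo,hi),z in [("anchor_plate",(620,45),65,(38.5,46),42),("anchor_sh",(620,45),65,(29,80),34),("anchor_all",(620,45),75,(6,80),5),("nut",(620,45),35,(52,80),60),("cap",(565,240),65,(40,90),50),("capknob",(565,240),30,(62,90),76),
      ("foot",(575,-165),30,(12,40),26),("thumb",(650,-260),30,(8,40),13),("thumb_stem",(650,-260),30,(22,50),35),("brack",(650,-165),35,(4,50),8),("ring",(435,-110),50,(8,30),18)]:
        q,k=pts(c,r,lo,hi)
        if len(q)<5: print(nm,len(q)); continue
        m=k.astype(np.uint8)
        cs=cv2.findContours(m,cv2.RETR_EXTERNAL,cv2.CHAIN_APPROX_NONE)[0]; cc=max(cs,key=cv2.contourArea)[:,0]
        pp=[ray(d,u,v,z) for u,v in cc]
        o=circ(pp) if len(pp)>6 else None
        print(nm,len(q),"zmed %.1f"%np.median(q[:,2]),"mean",q.mean(0)[:2].round(1),"circ",o and (o[0].round(1),round(o[1],1)))
E
```

```text
top
desk -0.08304461897970505 3.9747697490977942
anchor_plate 179 zmed 41.8 mean [623.7  45.6] circ (array([624.7,  46.6]), np.float64(34.8))
anchor_sh 526 zmed 40.3 mean [622.8  45.4] circ (array([624.1,  45.7]), np.float64(45.9))
anchor_all 714 zmed 36.9 mean [620.2  44.6] circ (array([625.5,  47.1]), np.float64(53.1))
nut 82 zmed 64.5 mean [623.9  45.2] circ (array([624.6,  45.6]), np.float64(16.9))
cap 521 zmed 49.7 mean [564.5 243.8] circ (array([564.9, 244.1]), np.float64(44.5))
capknob 51 zmed 76.2 mean [565.2 244.2] circ (array([565. , 244.1]), np.float64(12.6))
foot 62 zmed 24.5 mean [ 577.5 -153.1] circ (array([ 577.3, -153. ]), np.float64(14.4))
thumb 62 zmed 14.1 mean [ 658.6 -256.6] circ (array([ 659.1, -256.7]), np.float64(14.8))
thumb_stem 12 zmed 35.0 mean [ 660.1 -256. ] circ (array([ 660.1, -255.9]), np.float64(5.7))
brack 103 zmed 9.3 mean [ 661.1 -160.3] circ (array([ 666.4, -156.6]), np.float64(18.5))
ring 150 zmed 17.8 mean [428.3 -93.9] circ (array([429.1, -91.9]), np.float64(31.6))
scene
desk -0.5445176882320848 2.930040678092301
anchor_plate 335 zmed 41.4 mea
[... 244 characters left out ...]

nut 145 zmed 64.3 mean [627.7  48.6] circ (array([625.6,  47.9]), np.float64(17.7))
cap 935 zmed 49.4 mean [570.1 246.6] circ (array([568.1, 246.4]), np.float64(45.7))
capknob 106 zmed 74.9 mean [568.2 246.1] circ (array([569.4, 246.1]), np.float64(14.6))
foot 98 zmed 24.1 mean [ 581.2 -149.9] circ (array([ 583. , -149.2]), np.float64(16.5))
thumb 98 zmed 12.7 mean [ 661.5 -253. ] circ (array([ 660.5, -254.2]), np.float64(15.7))
thumb_stem 25 zmed 31.8 mean [ 660.3 -254.3] circ (array([ 662.3, -252. ]), np.float64(7.6))
brack 178 zmed 9.4 mean [ 666.  -157.2] circ (array([ 659.3, -159.4]), np.float64(23.6))
ring 194 zmed 16.0 mean [430.9 -92.6] circ (array([431.4, -88.5]), np.float64(33.5))
```

```bash
cat >> h.py <<'E'
def wrench_pose(d,c=(430,-92),zoff=0,rad=60):
    """ring centre from steel-ring contour, handle yaw from dark grip pixels"""
    P=cloud(d)
    near=np.hypot(P[...,0]-c[0],P[...,1]-c[1])<rad
    hsv=cv2.cvtColor(d["image"],cv2.COLOR_BGR2HSV); v=hsv[...,2]
    k=near&(P[...,2]>8+zoff)
    m=k.astype(np.uint8)
    n,l,st,ce=cv2.connectedComponentsWithStats(m); i=1+np.argmax(st[1:,4]); m=(l==i).astype(np.uint8)
    cc=max(cv2.findContours(m,cv2.RETR_EXTERNAL,cv2.CHAIN_APPROX_NONE)[0],key=cv2.contourArea)[:,0]
    pp=np.array([ray(d,u,w,18+zoff)[:2] for u,w in cc]); x=np.array(c,float)
    for _ in range(8):
        e=np.abs(np.linalg.norm(pp-x,axis=1)-33); g=e<6
        x,r,_n=circ(pp[g])
    far=(np.hypot(P[...,0]-x[0],P[...,1]-x[1])<150)&(np.hypot(P[...,0]-x[0],P[...,1]-x[1])>50)&(P[...,2]>8+zoff)&(P[...,2]<45+zoff)&(v<70)
    n,l,st,ce=cv2.connectedComponentsWithStats(far.astype(np.uint8)); i=1+np.argmax(st[1:,4])
    ys,xs=np.nonzero(l==i); q=np.array([ray(d,a,b,30+zoff)[:2] for a,b in zip(xs,ys)])
    g=q.mean(0)-x
    ax=cv2.fitLine(q.astype(np.float32),cv2.DIST_L2,0,.01,.01).ravel()[:2]; ax=ax*np.sign(ax@g)
    return x,r,np.degrees(np.arctan2(g[1],g[0])),np.degrees(np.arctan2(ax[1],ax[0])),q.mean(0),len(q)
def Rt(yaw,flip=0):
    """tool down; tool x axis along yaw (deg), jaws across; flip = half turn"""
    a=np.radians(yaw+180*flip); x=np.array([np.cos(a),np.sin(a),0]); z=np.array([0,0,-1.]); return np.c_[x,np.cross(z,x),z]
E
python3 - <<'E'
from h import *
for n in("top","scene"):
    d=cam(n); print(n,wrench_pose(d))
    h=cv2.cvtColor(d["image"],cv2.COLOR_BGR2HSV)
A=np.array([625,47.])
for fl in(0,1):
    o=[]
    for th in range(70,285,15):
        a=np.radians(th); p=A+75*np.array([np.cos(a),np.sin(a)])
        for z in (50,):
            q=manip.solve_ik([p[0],p[1],z],Rt(th,fl)); o.append(None if q is None else (th,np.round(q[[0,3,4,5]]).astype(int).tolist()))
    print(fl,o)
# scene mat
m=((h[...,0]<20)&(h[...,1]>90)).astype(np.uint8)
for c in cv2.findContours(m,cv2.RETR_EXTERNAL,cv2.CHAIN_APPROX_NONE)[0]:
    if cv2.contourArea(c)<300: continue
    (x,y),_,_=cv2.minAreaRect(c)
    if 400<x<500: print("mat",cv2.minAreaRect(np.array([ray(d,u,v,3)[:2] for u,v in c[:,0]],np.float32)))
E
```

```text
top (array([428.72414977, -90.67405035]), np.float64(32.244725302796496), np.float64(103.62633599625359), np.float64(102.0364912677326), array([408.67408294,  -7.96337075]), 58)
scene (array([431.66295886, -87.15009546]), np.float64(34.39013956571351), np.float64(99.89582406127948), np.float64(99.74220386454343), array([416.24363345,   1.23669017]), 154)
0 [(70, [28, 0, -75, 132]), (85, [29, 0, -74, 146]), (100, [30, 0, -74, 160]), None, (130, [30, 0, -74, -170]), (145, [29, 0, -73, -154]), (160, [28, 0, -73, -138]), (175, [26, 0, -73, -121]), (190, [24, 0, -73, -104]), (205, [22, 0, -73, -87]), (220, [20, 0, -73, -70]), (235, [18, 0, -74, -53]), (250, [17, 0, -74, -37]), (265, [16, 0, -74, -21]), (280, [16, 0, -74, -6])]
1 [(70, [28, 0, -75, -48]), (85, [29, 0, -74, -34]), (100, [30, 0, -74, -20]), (115, [30, 0, -74, -5]), (130, [30, 0, -74, 10]), (145, [29, 0, -73, 26]), (160, [28, 0, -73, 42]), (175, [26, 0, -73, 59]), (190, [24, 0, -73, 76]), (205, [22, 0, -73, 93]), (220, [20, 0, -73, 110]), (235, [18, 0, -74, 127]), (250, [17, 0, -74, 143]), (265, [16, 0, -74, 159]), None]
mat ((425.6646728515625, 290.12530517578125), (207.62057495117188, 107.58424377441406), 81.32662963867188)
```

```bash
python3 - <<'E'
from h import *
th=101.5; a=np.radians(th); u=np.array([np.cos(a),np.sin(a)])
p=np.array([430.2,-88.9])+75*u
R=Rt(th,1)
manip.move_to([p[0],p[1],120],R)
d=cam("scene");cv2.imwrite("pics/s1.png",cv2.resize(d["image"][120:300,260:460],None,fx=3.5,fy=3.3))
s=manip.read_state();print(s["time"],s["qpos"].round(1),s["ee_pos"])
E
```

```text
2.5417 [ 26.2 -27.3 -31.7   0.  -85.6 -14.6] [415.52106505 -14.80860889 120.18770766]
```

View pics/s1.png

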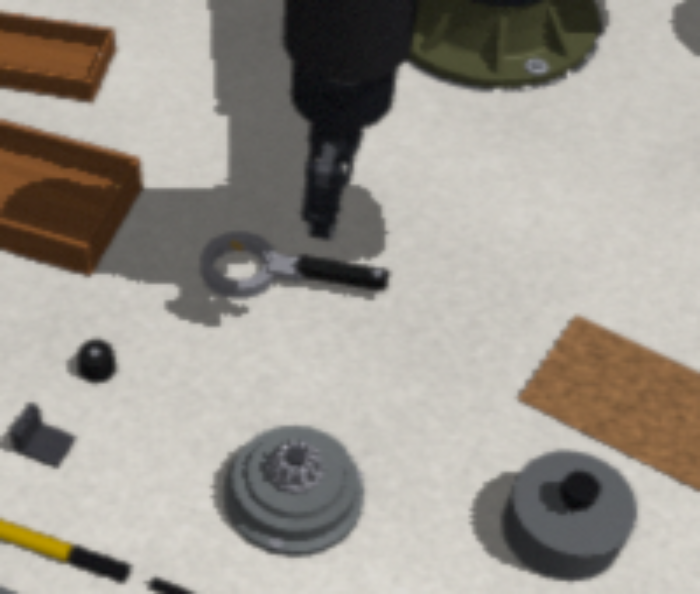

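The gripper is above the wrench grip, and everything is still in place. Next I'll descend, grasp and lift.

```bash
python3 - <<'E'
from h import *
p=manip.read_state()["ee_pos"]
print(manip.move_l([415.3,-15.4,6],rate=80,force_limit=15))
manip.grasp(80); s=manip.read_state(); print(s["finger_gap"],s["ee_pos"],s["force"])
print(manip.move_l([415.3,-15.4,150],rate=100)); manip.sleep(.3)
s=manip.read_state(); print(s["finger_gap"],s["ee_pos"],s["force"],s["moment"],s["time"])
# to above the nut, handle toward theta
th=180.; a=np.radians(th); A=np.array([625.2,46.8])
p=A+75*np.array([np.cos(a),np.sin(a)])
manip.move_to([p[0],p[1],105],Rt(th,1)); manip.sleep(.3)
s=manip.read_state(); print(s["ee_pos"],s["qpos"].round(1))
for n in("top","scene"):
    d=cam(n);cv2.imwrite(f"pics/{n}2.png",cv2.resize(d["image"][130:210,240:340] if n=="top" else d["image"][180:320,260:420],None,fx=5,fy=4))
    P=cloud(d); q=P[(np.hypot(P[...,0]-625,P[...,1]-47)<45)&(P[...,2]>95)&(P[...,2]<140)]
    print(n,len(q),q.mean(0),np.percentile(q[:,2],[5,50,95]))
E
```

```text
False
14.73951603063534 [415.37737461 -15.49503486   6.18032901] [-0.3146134  -0.7143945   1.68139794]
False
14.563581763447353 [415.23067239 -15.43811406 149.82190001] [ 0.96996954 -0.96822342 -2.51013255] [0.16025409 0.05004271 0.01977095] 6.65
[550.16249158  46.75769402 105.38162542] [ 25.7  -3.8 -14.3   0.  -79.4  64.3]
top 56 [637.74983408  23.83672079 115.44577711] [110.58809774 115.51810134 120.79378635]
scene 452 [625.60438082  47.03697553 113.59651731] [101.50050759 115.15289745 121.25913384]
```

View pics/top2.png

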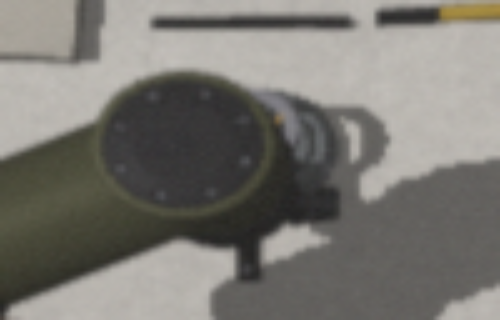

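View pics/scene2.png

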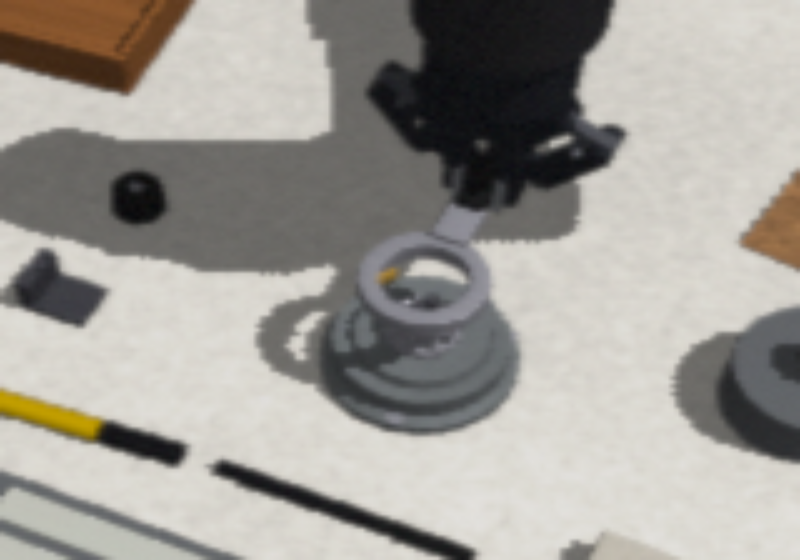

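The scene view shows the ring held above the nut, with the pawl visible at about (388,272) in the crop. I'll measure the ring centre in the same view as the nut, so the scene camera's bias cancels.

```bash
cat > ring.py <<'E'
from h import *
def ring(ztop,c=(625,47)):
    d=cam("scene"); P=cloud(d)
    k=(np.hypot(P[...,0]-c[0],P[...,1]-c[1])<60)&(P[...,2]>ztop-11)&(P[...,2]<ztop+15)
    n,l,st,ce=cv2.connectedComponentsWithStats(k.astype(np.uint8),connectivity=4); i=1+np.argmax(st[1:,4])
    m=(l==i).astype(np.uint8)
    cs,hi=cv2.findContours(m,cv2.RETR_CCOMP,cv2.CHAIN_APPROX_NONE)
    out=[]
    for cc,hh in zip(cs,hi[0]):
        if len(cc)<20: continue
        pp=np.array([ray(d,u,v,ztop)[:2] for u,v in cc[:,0]])
        R0=23 if hh[3]>=0 else 34; x=np.array(c,float)
        for _ in range(10):
            e=np.abs(np.linalg.norm(pp-x,axis=1)-R0); g=e<5
            if g.sum()<8: break
            x,r,nn=circ(pp[g])
        out.append((R0,x.round(1),round(r,1),nn))
    # plane tilt
    q=P[m>0]; q=q[np.hypot(*(q[:,:2]-c).T)<36]; q=q[q[:,2]>ztop-6]
    co=np.linalg.lstsq(np.c_[q[:,:2]-c,np.ones(len(q))],q[:,2],rcond=None)[0]
    return out,co
if __name__=="__main__": print(ring(117.2))
E
python3 ring.py
```

```text
([(34, array([629.5,  47.4]), np.float64(33.7), 61), (23, array([629.5,  47.9]), np.float64(22.2), 41)], array([-2.98305493e-02,  5.35241363e-03,  1.15959050e+02]))
```

```bash
python3 - <<'E'
from ring import *
manip.move_l([547.2,46.8,85],rate=60); print(ring(97))
for z in (75,65,57,50,48.2):
    r=manip.move_l([547.2,46.8,z],rate=40,force_limit=12)
    s=manip.read_state(); print(z,r,s["ee_pos"].round(1),s["force"].round(1),s["moment"].round(2))
    if r: break
E
```

```text
([(34, array([626.5,  47.6]), np.float64(33.4), 64), (23, array([626.3,  47.6]), np.float64(22.5), 44)], array([-2.41620575e-02,  3.12719436e-03,  9.48986135e+01]))
75 False [547.   46.7  74.6] [-0.3 -0.6 -1.3] [-0.01  0.12 -0.03]
65 False [547.   46.7  64.6] [ 0.2  0.1 -2. ] [-0.    0.17 -0.  ]
57 False [546.8  46.6  56.4] [-0.6 -0.5 -3. ] [-0.15  0.37  0.02]
50 False [546.9  46.6  49.4] [-0.7 -0.8 -3.6] [-0.4   0.3  -0.11]
48.2 False [547.3  46.8  48.5] [-1.1 -1.9 -1.2] [-0.46  0.51 -0.12]
```

```bash
cat > arc.py <<'E'
from h import *
C=np.array([625.,46.8]); r=77.8
def arc(t0,t1,z,step=12,rate=80,lim=25,verbose=1,C=C,r=r):
    n=int(np.ceil(abs(t1-t0)/step)); 
    for t in np.linspace(t0,t1,n+1)[1:]:
        a=np.radians(t); p=C+r*np.array([np.cos(a),np.sin(a)])
        hit=manip.move_l([p[0],p[1],z],rate=rate,rot=Rt(t,1),force_limit=lim)
        s=manip.read_state(); f=s["force"]; ft=f[:2]@np.array([-np.sin(a),np.cos(a)]); fr=f[:2]@np.array([np.cos(a),np.sin(a)])
        if verbose: print("%.0f ft %.1f fr %.1f fz %.1f mz %.2f z %.1f t %.1f %s"%(t,ft,fr,f[2],s["moment"][2],s["ee_pos"][2],s["time"],hit))
        if hit: return t
    return None
E
python3 - <<'E'
from arc import *
d=cam("scene");cv2.imwrite("pics/s3.png",cv2.resize(d["image"][180:320,260:420],None,fx=5,fy=4))
print(arc(180,256,48.2))
E
```

```text
191 ft 1.7 fr 0.4 fz -0.3 mz -0.17 z 48.4 t 11.0 False
202 ft 1.5 fr 1.0 fz -2.3 mz -0.18 z 48.4 t 11.3 False
213 ft -0.6 fr 0.5 fz -1.7 mz -0.03 z 48.3 t 11.7 False
223 ft 2.1 fr 0.6 fz -1.4 mz -0.13 z 48.3 t 12.0 False
234 ft 1.9 fr 1.3 fz -0.7 mz -0.16 z 48.3 t 12.4 False
245 ft 1.0 fr -0.5 fz -1.3 mz -0.07 z 48.3 t 12.7 False
256 ft 1.1 fr 0.6 fz -0.9 mz -0.08 z 48.3 t 13.0 False
None
```

View pics/s3.png

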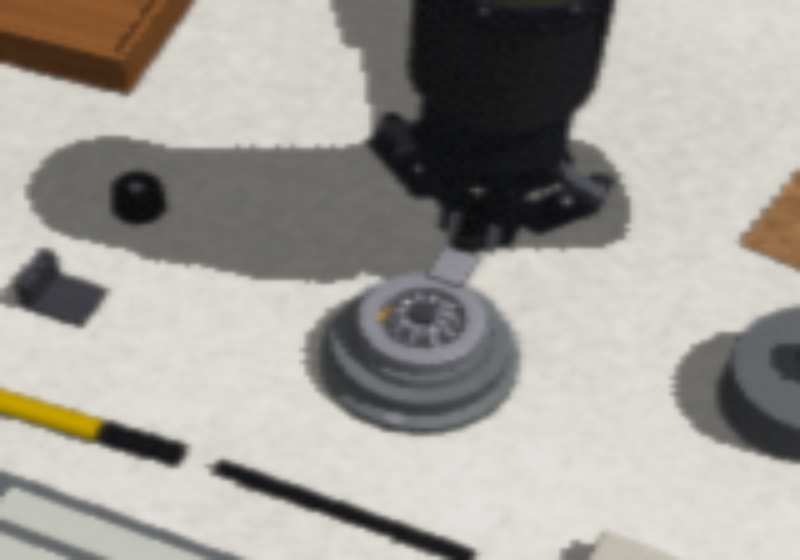

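The ring sits around the nut, flat on the plate, at crop (422,312). The back stroke slips with low force, so I'll start the drive strokes.

```bash
python3 - <<'E'
from arc import *
print("drive",arc(256,90,48.2,rate=60))
E
```

```text
244 ft 2.3 fr -3.2 fz -2.0 mz -0.13 z 48.4 t 13.5 False
232 ft 3.6 fr -10.9 fz -5.1 mz 0.01 z 48.5 t 13.9 False
220 ft 3.0 fr -12.1 fz -6.0 mz -0.02 z 48.7 t 14.3 False
209 ft 4.8 fr -13.5 fz -6.4 mz -0.07 z 48.8 t 14.7 False
197 ft 4.5 fr -14.5 fz -6.7 mz -0.07 z 48.9 t 15.1 False
185 ft 4.5 fr -15.9 fz -7.1 mz -0.02 z 48.9 t 15.5 False
173 ft 2.6 fr -15.5 fz -6.9 mz 0.05 z 48.9 t 16.0 False
161 ft 2.1 fr -15.0 fz -5.7 mz 0.08 z 48.7 t 16.4 False
149 ft 1.4 fr -14.6 fz -4.3 mz 0.10 z 48.6 t 16.8 False
137 ft -0.1 fr -12.9 fz -3.4 mz 0.17 z 48.4 t 17.2 False
126 ft 1.0 fr -10.9 fz -2.7 mz 0.12 z 48.2 t 17.6 False
114 ft 1.2 fr -9.4 fz -1.2 mz 0.04 z 48.2 t 18.0 False
102 ft -0.1 fr -9.1 fz -0.0 mz -0.00 z 48.1 t 18.5 False
90 ft 1.1 fr -7.9 fz 1.0 mz -0.07 z 48.0 t 18.9 False
drive None
```

```bash
sed -i 's/r=77.8$/r=76.8/' arc.py; python3 - <<'E'
from arc import *
print("back",arc(90,256,48.2,rate=100,verbose=0))
print("drive",arc(256,90,48.2,rate=60))
E
```

```text
back None
244 ft -0.4 fr 0.5 fz 2.1 mz 0.00 z 48.2 t 24.3 False
232 ft 1.9 fr -5.7 fz -1.8 mz -0.08 z 48.2 t 24.7 False
220 ft 2.3 fr -6.4 fz -2.4 mz -0.13 z 48.3 t 25.1 False
209 ft 3.7 fr -6.7 fz -2.3 mz -0.09 z 48.4 t 25.6 False
197 ft 3.6 fr -8.8 fz -3.7 mz -0.17 z 48.4 t 26.0 False
185 ft 3.1 fr -8.3 fz -3.8 mz -0.13 z 48.4 t 26.4 False
173 ft 3.4 fr -9.3 fz -3.2 mz -0.15 z 48.4 t 26.8 False
161 ft 3.3 fr -9.7 fz -1.9 mz -0.07 z 48.3 t 27.2 False
149 ft 2.5 fr -10.2 fz -1.8 mz -0.07 z 48.2 t 27.6 False
137 ft 3.1 fr -8.3 fz -0.4 mz -0.08 z 48.2 t 28.1 False
126 ft 2.5 fr -7.9 fz 1.0 mz -0.09 z 48.1 t 28.5 False
114 ft 3.7 fr -6.6 fz 2.3 mz -0.13 z 48.1 t 28.9 False
102 ft 3.3 fr -10.5 fz 4.3 mz 0.78 z 48.3 t 29.3 False
90 ft -0.7 fr -2.5 fz 3.8 mz 1.38 z 48.9 t 29.6 True
drive 90.0
```

Resistance jumped at about 100°: the moment went from −0.1 to 1.4 N m and the force limit tripped. The total turn of about 290–300° matches the stop. I'll back off and drive again to confirm it stalls at the same rib.

```bash
python3 - <<'E'
from arc import *
print("back",arc(92,190,48.2,rate=80,verbose=1))
print("drive",arc(190,92,48.2,rate=40,lim=15,step=6))
s=manip.read_state(); print(s["ee_pos"],s["force"],s["moment"])
E
```

```text
103 ft 7.7 fr -10.9 fz 5.3 mz 0.52 z 48.2 t 29.9 False
114 ft -2.9 fr -6.7 fz -0.8 mz 0.23 z 48.4 t 30.2 False
125 ft 2.5 fr 0.2 fz 3.3 mz -0.09 z 48.3 t 30.6 False
136 ft 0.6 fr 2.3 fz 3.4 mz -0.09 z 48.3 t 30.9 False
146 ft 0.8 fr 1.2 fz 1.9 mz -0.05 z 48.3 t 31.2 False
157 ft 1.5 fr -0.6 fz 0.9 mz -0.06 z 48.3 t 31.6 False
168 ft 1.5 fr -0.2 fz 2.2 mz -0.01 z 48.3 t 31.9 False
179 ft 1.2 fr 1.1 fz 2.1 mz -0.12 z 48.3 t 32.3 False
190 ft 2.6 fr -0.3 fz 2.9 mz -0.11 z 48.3 t 32.6 False
back None
184 ft 2.7 fr -1.5 fz 2.0 mz -0.22 z 48.3 t 33.0 False
178 ft 2.4 fr 0.8 fz 2.1 mz -0.18 z 48.3 t 33.3 False
173 ft 2.6 fr -0.6 fz 3.0 mz -0.31 z 48.2 t 33.6 False
167 ft 2.6 fr -1.3 fz 3.6 mz -0.30 z 48.3 t 34.0 False
161 ft 3.0 fr -0.5 fz 3.5 mz -0.28 z 48.2 t 34.3 False
155 ft 2.4 fr -4.8 fz 2.2 mz -0.15 z 48.2 t 34.7 False
150 ft 0.1 fr -8.0 fz 0.3 mz 0.13 z 48.3 t 35.0 False
144 ft -0.1 fr -12.3 fz -1.1 mz 0.30 z 48.4 t 35.3 False
138 ft 1.3 fr -16.2 fz -0.3 mz 0.59 z 48.5 t 35.7 False
132 ft 7.5 fr -16.5 fz 1.6 mz 1.21 z 48.5 t 36.0 False
127 ft 7.9 fr -15.0 fz 5.0 mz 1.46 z 48.7 t 36.4 False
121 ft 12.9 fr -14.3 fz 8.6 mz 1.91 z 48.6 t 36.7 False
115 ft 10.3 fr -14.6 fz 9.2 mz 1.76 z 49.0 t 37.0 False
109 ft 3.9 fr -1.9 fz 6.5 mz 2.47 z 49.3 t 37.3 True
drive 109.29411764705883
[593.06147479 112.39205977  49.30417266] [-3.07531091 -3.10743832  6.53182652] [-0.72478679  0.95722765  2.46629357]
```

The second stall began near 140°, which is 104° + 36°, one rib pitch away. So the nut is against its stop. The extra push may have twisted the handle in the grip, so I'll relax the wrench and look.

```bash
python3 - <<'E'
from arc import *
print("back",arc(109,150,48.2,rate=80,verbose=1))
d=cam("scene");cv2.imwrite("pics/s4.png",cv2.resize(d["image"][180:320,260:420],None,fx=5,fy=4))
print(manip.read_state()["finger_gap"])
E
```

```text
119 ft 2.0 fr -5.2 fz 2.9 mz -0.13 z 48.2 t 37.5 False
130 ft 0.5 fr 1.7 fz 5.1 mz -0.06 z 48.3 t 37.9 False
140 ft 1.9 fr 4.0 fz 4.3 mz -0.05 z 48.2 t 38.2 False
150 ft 0.3 fr 2.4 fz 3.1 mz 0.00 z 48.2 t 38.5 False
back None
14.883101486453278
```

View pics/s4.png

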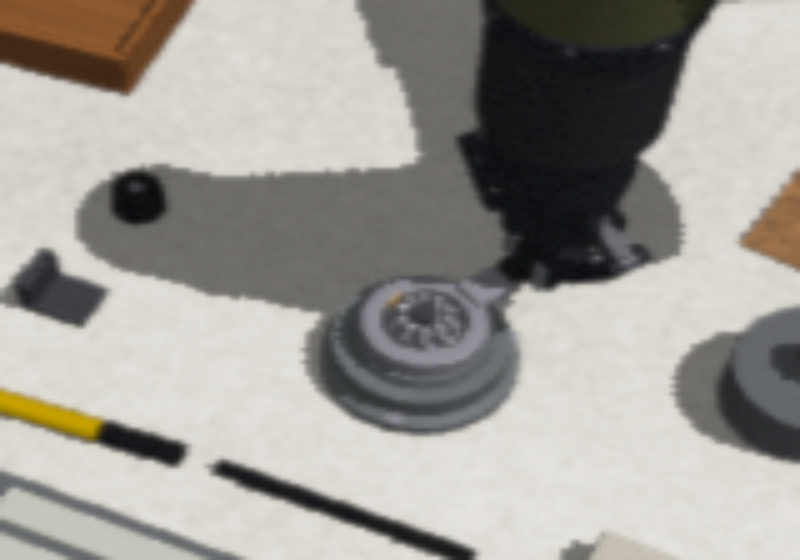

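```bash
python3 - <<'E'
from arc import *
s=manip.read_state(); p=s["ee_pos"]
manip.move_l([p[0],p[1],135],rate=80); 
th=81.2;a=np.radians(th);u=np.array([np.cos(a),np.sin(a)]); g=np.array([424.2,289.3])+28*u
manip.move_to([g[0],g[1],135],Rt(th,1))
print(manip.move_l([g[0],g[1],45],rate=120))
d=cam("scene");cv2.imwrite("pics/s5.png",cv2.resize(d["image"][180:320,360:520],None,fx=5,fy=4))
print(manip.read_state()["ee_pos"],manip.read_state()["force"])
E
```

```text
False
[429.06196093 317.4928098   46.24769833] [ 0.38804578  0.21296861 -1.72702597]
```

View pics/s5.png

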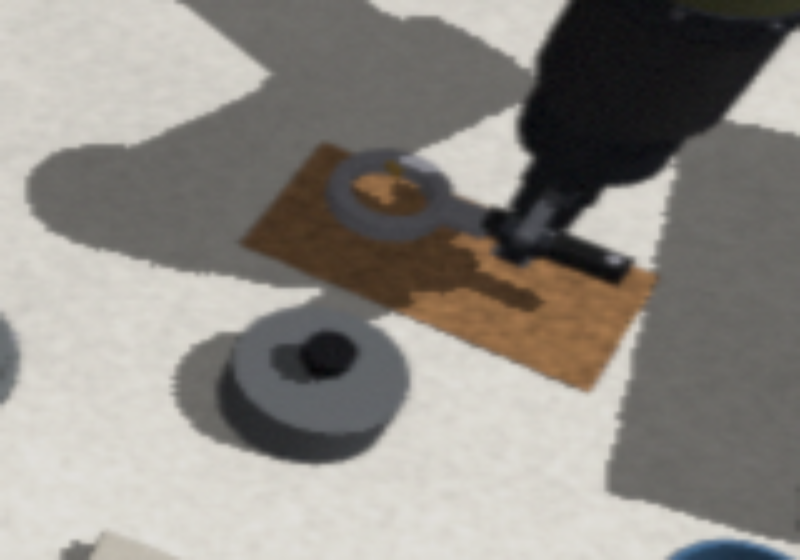

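The wrench lines up over the mat. I'll lower it and release.

```bash
python3 - <<'E'
from arc import *
p=manip.read_state()["ee_pos"]
print(manip.move_l([429,317.2,9.7],rate=50,force_limit=8),manip.read_state()["ee_pos"],manip.read_state()["force"])
manip.open_gripper(); manip.move_l([429,317.2,140],rate=120)
# toward the cap, staying aside for a look
manip.move_to([470,150,220],Rt(90,1)); manip.sleep(.2)
for n in("top","scene"):
    d=cam(n); cv2.imwrite(f"pics/{n}6.png",d["image"]); P=cloud(d); print(n)
    for nm,c,r,(lo,hi),z in [("cap",(567,245),65,(40,90),50),("capknob",(567,245),30,(62,90),76),("sh",(625,47),65,(29,80),34)]:
        k=(np.hypot(P[...,0]-c[0],P[...,1]-c[1])<r)&(P[...,2]>lo)&(P[...,2]<hi)
        cc=max(cv2.findContours(k.astype(np.uint8),cv2.RETR_EXTERNAL,cv2.CHAIN_APPROX_NONE)[0],key=cv2.contourArea)[:,0]
        print(nm,circ([ray(d,u,v,z) for u,v in cc]))
    print(wrench_pose(d,c=(417,241),zoff=3))
E
```

```text
False [429.13750523 317.28341321   9.83088626] [-0.3527902  -0.23644102 -1.40616665]
top
cap (array([575.5518283 , 242.08186261]), np.float64(34.728455952054944), 23)Traceback (most recent call last):
  File "<stdin>", line 11, in <module>
ValueError: max() iterable argument is empty
```

```bash
python3 - <<'E'
from arc import *
d=cam("scene"); cv2.imwrite("pics/scene6.png",d["image"])
P=cloud(d)
for nm,c,r,(lo,hi),z in [("cap",(567,245),65,(40,90),50),("capknob",(567,245),30,(62,90),76),("sh",(625,47),65,(29,80),34)]:
        k=(np.hypot(P[...,0]-c[0],P[...,1]-c[1])<r)&(P[...,2]>lo)&(P[...,2]<hi)
        cc=max(cv2.findContours(k.astype(np.uint8),cv2.RETR_EXTERNAL,cv2.CHAIN_APPROX_NONE)[0],key=cv2.contourArea)[:,0]
        print(nm,circ([ray(d,u,v,z) for u,v in cc]))
print(wrench_pose(d,c=(417,241),zoff=3))
E
```

```text
cap (array([568.11318557, 246.37644684]), np.float64(45.68441580374032), 91)
capknob (array([568.93667287, 246.45847561]), np.float64(14.267928347762169), 28)
sh (array([625.54413617,  47.62514976]), np.float64(46.953402756244785), 93)
(array([0., 0.]), np.float64(0.0), np.float64(-26.304262377189332), np.float64(-113.25625200526005), array([ 65.11051056, -32.18564575]), 449)
  return _methods._mean(a, axis=axis, dtype=dtype,
  ret = ret.dtype.type(ret / rcount)
```

View pics/scene6.png

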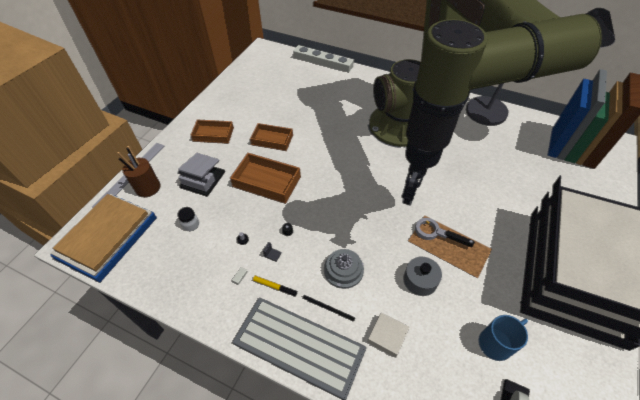

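The wrench lies on the mat with its head at (427,229) and the handle end at (471,243). The cap at (423,275) and the fittings haven't moved. Next I'll grasp the cap by its knob.

```bash
python3 - <<'E'
from arc import *
R=Rt(90,1)
manip.move_to([566.8,245.2,130],R)
print(manip.move_l([566.8,245.2,55],rate=80,force_limit=10),manip.read_state()["ee_pos"])
manip.grasp(60); s=manip.read_state(); print(s["finger_gap"],s["ee_pos"],s["force"])
manip.move_l([566.8,245.2,165],rate=100)
manip.move_to([625,46.8,165],R); manip.sleep(.2)
print(manip.move_l([625,46.8,135],rate=60)); s=manip.read_state(); print(s["finger_gap"],s["ee_pos"],s["force"],s["moment"],s["time"])
d=cam("scene"); cv2.imwrite("pics/s7.png",cv2.resize(d["image"][180:320,260:420],None,fx=5,fy=4))
P=cloud(d); dz=s["ee_pos"][2]-55
for z0 in(50,):
    z=z0+dz; k=(np.hypot(P[...,0]-625,P[...,1]-47)<65)&(P[...,2]>z-9)&(P[...,2]<z+40)
    q=P[k]; cc=max(cv2.findContours(k.astype(np.uint8),cv2.RETR_EXTERNAL,cv2.CHAIN_APPROX_NONE)[0],key=cv2.contourArea)[:,0]
    pp=np.array([ray(d,u,v,z)[:2] for u,v in cc]); x=np.array([625,47.])
    for _ in range(8):
        e=np.abs(np.linalg.norm(pp-x,axis=1)-46); x,r,n=circ(pp[e<4])
    print(x,r,n)
E
```

```text
False [567.21563195 245.42343609  55.76918205]
25.796637737205586 [567.06294738 245.3697154   55.47113222] [0.26856968 0.87379228 1.6113078 ]
False
25.81401910701589 [625.0857714   46.68206923 135.05908833] [ 0.55299587 -0.63346563 -1.69094332] [-0.0228719   0.01997879  0.04344298] 51.4167
[628.26264838  48.9278973 ] 45.22244903231471 75
```

View pics/s7.png

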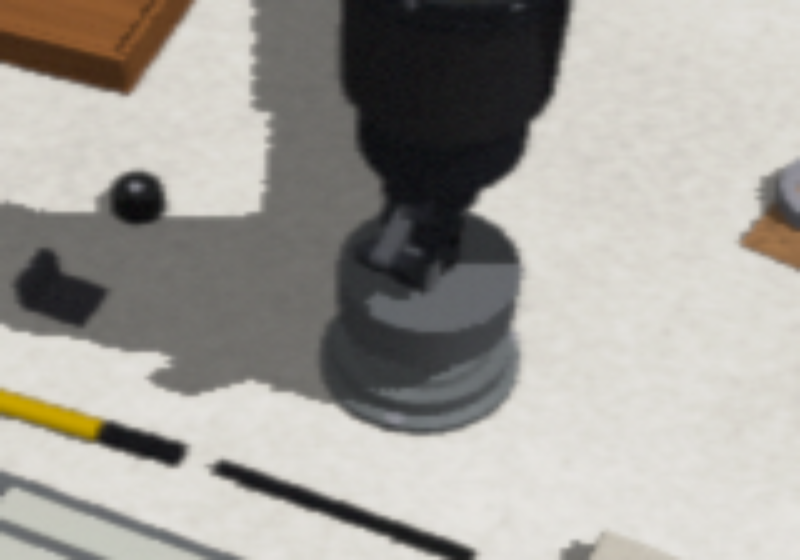

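```bash
python3 - <<'E'
from arc import *
manip.move_l([624.6,46.6,103],rate=60)
r=manip.move_l([624.6,46.6,88.5],rate=25,force_limit=8)
s=manip.read_state(); print(r,s["ee_pos"],s["force"],s["moment"].round(2))
E
```

```text
True [624.39282466  46.60866703  89.44946469] [-0.20201071  0.62368867  2.22663317] [0.13 0.05 0.03]
```

Contact came at 89.4 mm, exactly 34 mm above the desk-level grasp, so the cap is seated. I'll release and check, clearing the arm from both views.

```bash
cat > fit.py <<'E'
from h import *
def look(tag):
    out={}
    for n in("top","scene"):
        d=cam(n); P=cloud(d); cv2.imwrite(f"pics/{n}_{tag}.png",d["image"]); print(n)
        for nm,c,r,(lo,hi),z in [("cap",(625,47),65,(74,95),84),("knob",(625,47),30,(97,120),110),("foot",(579,-151),45,(12,40),26),("thumb",(660,-255),45,(8,40),13),("brack",(662,-158),42,(4,50),8)]:
            k=(np.hypot(P[...,0]-c[0],P[...,1]-c[1])<r)&(P[...,2]>lo)&(P[...,2]<hi)
            cs=cv2.findContours(k.astype(np.uint8),cv2.RETR_EXTERNAL,cv2.CHAIN_APPROX_NONE)[0]
            if not cs: print(nm,"none"); continue
            cc=max(cs,key=cv2.contourArea)[:,0]
            if len(cc)<6: print(nm,"few"); continue
            pp=np.array([ray(d,u,v,z) for u,v in cc]); x,rr,m=circ(pp); q=P[k]
            print(nm,x.round(1),round(rr,1),"zmed",np.median(q[:,2]).round(1),len(q))
            if nm=="cap":
                co=np.linalg.lstsq(np.c_[q[:,:2]-c,np.ones(len(q))],q[:,2],rcond=None)[0]; print(" plane",co)
E
python3 - <<'E'
from fit import *
manip.open_gripper(); manip.move_l([624.6,46.6,180],rate=120)
manip.move_to([450,-250,260],Rt(90,1)); manip.sleep(.2); look("8"); print(manip.read_state()["time"])
d=cam("scene"); cv2.imwrite("pics/c8.png",cv2.resize(d["image"][150:330,220:500],None,fx=2.85,fy=2.85))
E
```

```text
top
cap [624.3  46.8] 44.3 zmed 83.4 403
 plane [-1.33014978e-02  7.65575771e-03  8.34835260e+01]
knob [623.7  46.5] 12.9 zmed 108.8 54
foot [ 584.6 -153.5] 7.9 zmed 26.8 5
thumb [ 659.5 -256.3] 14.9 zmed 13.6 69
brack [ 667.9 -154.5] 20.6 zmed 8.6 129
scene
cap [627.   48.8] 45.8 zmed 83.0 817
 plane [-1.75070280e-02 -2.90371400e-03  8.28705588e+01]
knob [628.1  49.2] 14.2 zmed 108.2 104
foot [ 582.2 -149.3] 16.1 zmed 24.5 95
thumb [ 660.5 -254.6] 15.7 zmed 12.8 98
brack [ 659.4 -157.1] 25.4 zmed 9.0 197
55.8417
```

View pics/c8.png

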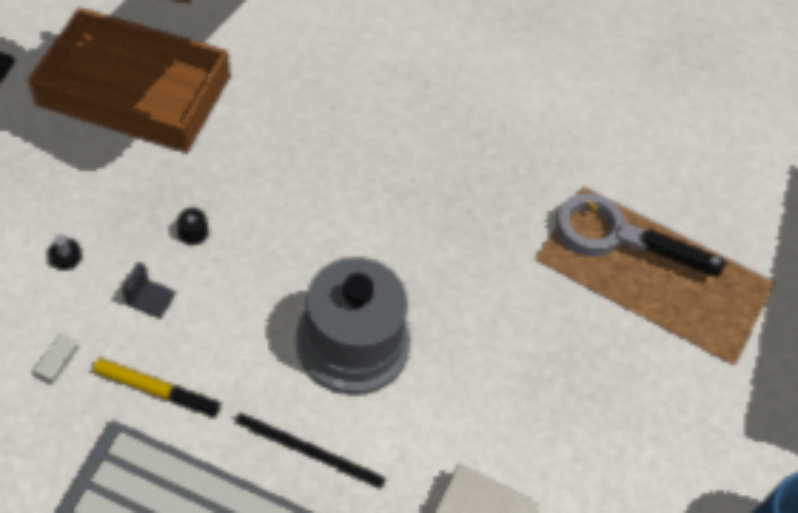

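View pics/top_8.png

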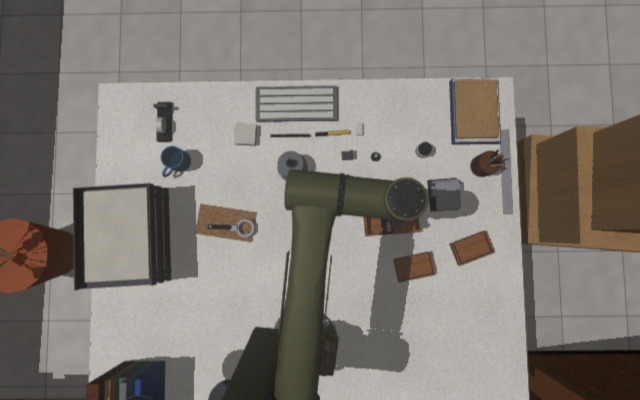

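The cap is seated level: its top is at 83.4 mm (nominal 84) and the knob at 109 mm. In the top view the wrench ring at (246,228) is rather near the mat's edge, so I'll compute its position in the mat frame.

```bash
python3 - <<'E'
from h import *
for n in("top","scene"):
    d=cam(n); h=cv2.cvtColor(d["image"],cv2.COLOR_BGR2HSV)
    m=((h[...,0]<20)&(h[...,1]>90)).astype(np.uint8); P=cloud(d)
    m[~((np.hypot(P[...,0]-424,P[...,1]-289)<140))]=0
    cc=np.vstack(cv2.findContours(m,cv2.RETR_EXTERNAL,cv2.CHAIN_APPROX_NONE)[0])[:,0]
    mat=cv2.minAreaRect(np.array([ray(d,u,v,3)[:2] for u,v in cc],np.float32))
    w=wrench_pose(d,c=(417,241),zoff=3,rad=45)
    th=np.radians(81.2); ux=np.array([np.cos(th),np.sin(th)]); uy=np.array([-ux[1],ux[0]])
    dd=w[0]-mat[0]; print(n,mat,w[:4],"in mat along %.1f across %.1f"%(dd@ux,dd@uy), "grip mean",(w[4]-mat[0])@np.c_[ux,uy])
    cv2.imwrite(f"pics/m_{n}.png",cv2.resize(d["image"][195:255,185:275] if n=="top" else d["image"][205:285,400:500],None,fx=7,fy=7))
E
```

```text
top ((422.7876281738281, 288.5458984375), (204.41131591796875, 102.01213073730469), 81.10240173339844) (array([417.35159115, 241.12111818]), np.float64(33.59871271568657), np.float64(97.61891939962456), np.float64(86.14868408936066)) in mat along -47.7 across -1.9 grip mean [19.09520084 17.79904713]
scene ((425.0063171386719, 290.9810791015625), (207.43202209472656, 107.81318664550781), 80.81145477294922) (array([409.84947455, 232.62378329]), np.float64(32.6697091889369), np.float64(85.81918355760006), np.float64(84.92027455516934)) in mat along -60.0 across 6.1 grip mean [20.4481942 12.5495216]
```

View pics/m_top.png

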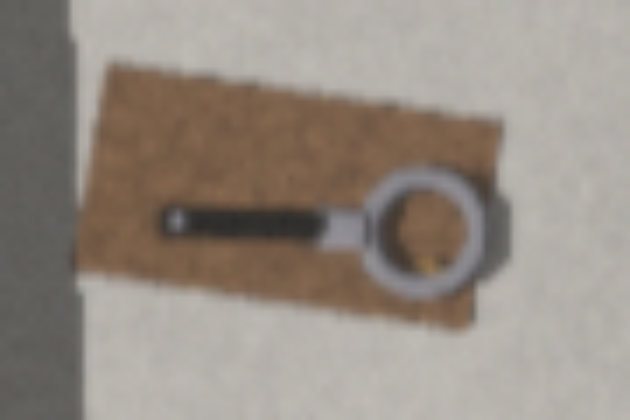

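By the scene view the wrench is about 60 mm along and 6 mm across from the mat's centre, so the whole ring (±34) and the handle are within 105 x 55. I'll check it again at the end. Next are the fittings, starting with the bracket's yaw.

```bash
python3 - <<'E'
from h import *
print(ray(cam("top"),245.4,228.1,21))
for n,(x0,x1,y0,y1) in dict(top=(325,395,140,195),scene=(230,305,210,270)).items():
    d=cam(n); im=d["image"]; g=cv2.cvtColor(im,cv2.COLOR_BGR2GRAY); P=cloud(d)
    near=(np.hypot(P[...,0]-662,P[...,1]+158)<40)
    m=(near&(g<85)&(P[...,2]<16)).astype(np.uint8) if n=="top" else (near&(g<85)).astype(np.uint8)
    leg=near&(P[...,2]>22)
    cc=np.vstack(cv2.findContours(m,cv2.RETR_EXTERNAL,cv2.CHAIN_APPROX_NONE)[0])[:,0]
    print(n,cv2.minAreaRect(np.array([ray(d,u,v,8)[:2] for u,v in cc],np.float32)),"leg",P[leg].mean(0),leg.sum())
    ys,xs=np.nonzero(leg)
    if len(xs)>3:
        q=np.array([ray(d,u,v,36)[:2] for u,v in zip(xs,ys)],np.float32); print(" legrect",cv2.minAreaRect(q))
    cv2.imwrite(f"pics/b_{n}.png",cv2.resize(im[y0:y1,x0:x1],None,fx=9,fy=9,interpolation=cv2.INTER_CUBIC))
E
```

```text
[401.59025761 212.31087148  21.        ]
top ((662.4222412109375, -156.9133758544922), (40.043060302734375, 25.82707977294922), 89.34925842285156) leg [ 665.36957885 -168.20353684   34.43836052] 29
 legrect ((664.5350341796875, -168.235107421875), (7.168346405029297, 32.66865539550781), 89.16087341308594)
scene ((662.5739135742188, -156.55029296875), (50.68320846557617, 42.180660247802734), 86.65367126464844) leg [ 667.31266961 -166.33486539   32.43101307] 58
 legrect ((668.8086547851562, -164.94186401367188), (14.099321365356445, 36.08707046508789), 88.56072235107422)
```

View pics/b_top.png

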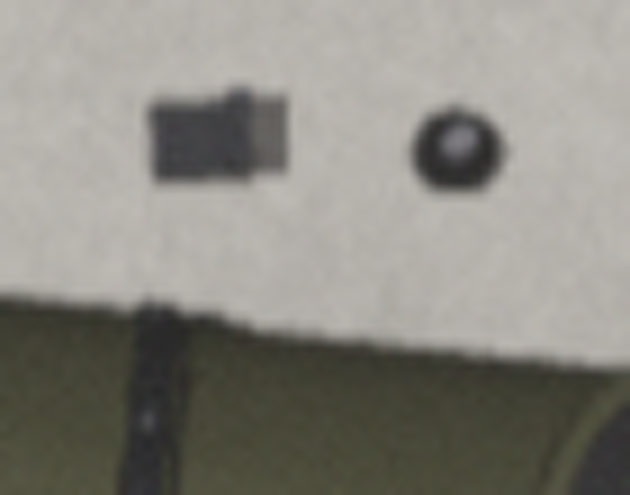

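View pics/b_scene.png

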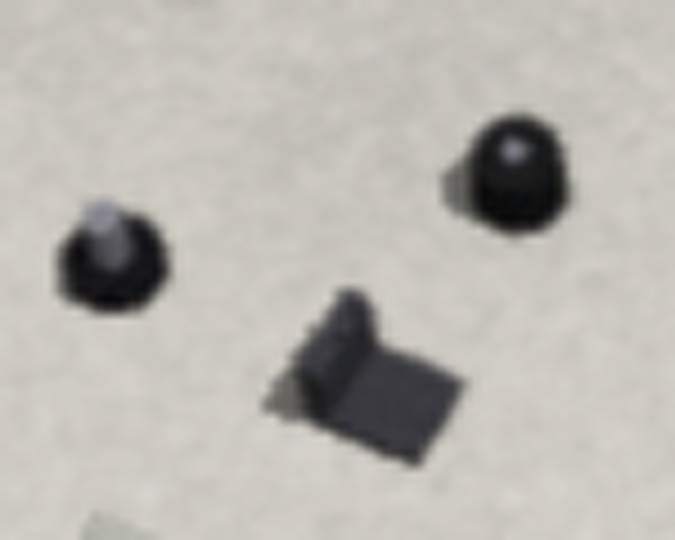

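The bracket lies with its leg toward −y, its local x along +y world. The wrench ring needs a better measurement, because a direct ray disagrees with the cropped fit.

```bash
python3 - <<'E'
from h import *
th=np.radians(81.2); U=np.array([[np.cos(th),np.sin(th)],[-np.sin(th),np.cos(th)]])
for n,px,mat in(("top",(245.4,228.1),(422.8,288.5)),("scene",(426.3,228.2),(425.3,290.5))):
    d=cam(n); print(n,ray(d,*px,21)[:2], U@(ray(d,*px,21)[:2]-mat))
    w=wrench_pose(d,c=ray(d,*px,21)[:2],zoff=3,rad=48); print(w, "in mat",U@(w[0]-mat))
E
```

```text
top [401.59025761 212.31087148] [-78.53704934   9.30421185]
(array([405.08674047, 213.82185042]), np.float64(32.5475340429641), np.float64(88.039965631173), np.float64(89.02227455696483), array([407.94982981, 297.4831077 ]), 73) in mat [-76.50894471   6.08004663]
scene [411.41701873 215.50822233] [-76.23290257   2.24687629]
(array([408.03601113, 216.62336147]), np.float64(34.18428230873901), np.float64(85.23642568394878), np.float64(86.73699564780607), array([415.49663998, 306.15217982]), 208) in mat [-75.6481367    5.75868445]
```

Both views now agree: the ring is about 76 mm along from the mat's centre, so it overhangs the end by about 5 mm. I set it down at 49 mm, so it was knocked after release. I'll pick it up again and re-lay it.

```bash
python3 - <<'E'
from h import *
H=np.array([406.6,215.2]); th=87.0; a=np.radians(th); u=np.array([np.cos(a),np.sin(a)]); p=H+77*u
R=Rt(th,1)
manip.move_to([p[0],p[1],140],R)
print(manip.move_l([p[0],p[1],10],rate=100,force_limit=12))
manip.grasp(80); s=manip.read_state(); print(s["finger_gap"],s["ee_pos"])
manip.move_l([p[0],p[1],45],rate=80)
th=81.2; a=np.radians(th); u=np.array([np.cos(a),np.sin(a)]); g=np.array([424.2,289.3])+28*u
manip.move_l([g[0],g[1],45],rate=80,rot=Rt(th,1))
print(manip.move_l([g[0],g[1],10.2],rate=50,force_limit=8),manip.read_state()["ee_pos"])
manip.open_gripper(); manip.move_l([g[0],g[1],150],rate=120)
manip.move_to([580,-151.3,130],Rt(90,1)); manip.sleep(.1)
th=np.radians(81.2); U=np.array([[np.cos(th),np.sin(th)],[-np.sin(th),np.cos(th)]])
for n,mat in(("top",(422.8,288.5)),("scene",(425.3,290.5))):
    d=cam(n); w=wrench_pose(d,c=np.array(mat)-49*u,zoff=3,rad=50); print(n,w,"in mat",U@(w[0]-mat))
    cv2.imwrite(f"pics/w_{n}.png",d["image"])
print(manip.read_state()["time"])
E
```

```text
False
14.263655480467886 [410.72337707 292.08994187  10.21885226]
True [428.05480027 316.47036897   9.91840051]
top (array([415.99109902, 238.76106647]), np.float64(32.625959982225865), np.float64(80.73121482417059), np.float64(81.62670307364981), array([429.71249497, 322.83983482]), 79) in mat [-50.19509119  -0.88060314]
scene (array([419.6945527 , 241.70359969]), np.float64(34.01987474906671), np.float64(79.328743095442), np.float64(79.58155262795484), array([436.38004079, 330.25251532]), 208) in mat [-49.07954174  -1.925696  ]
66.1917
```

View pics/w_scene.png

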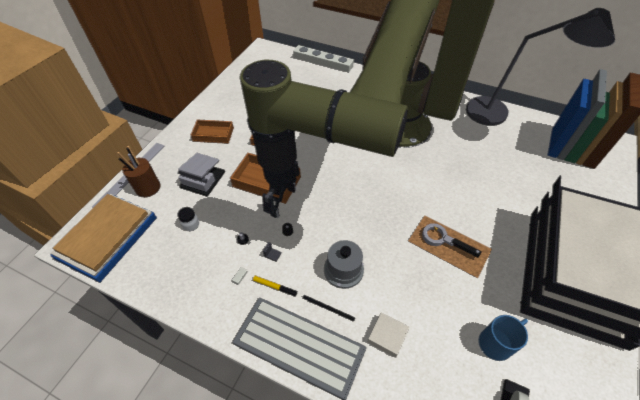

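The wrench is now at −49/−1 mm in the mat frame, centred. Next is the foot.

```bash
cat > pp.py <<'E'
from h import *
B=np.array([436.3,-305.0]); by=3.8
def boxpt(x,y):
    a=np.radians(by); return B+x*np.array([np.cos(a),np.sin(a)])+y*np.array([-np.sin(a),np.cos(a)])
def best(p,yaw):
    c=[(abs(q[5]),f) for f in(0,1) if (q:=manip.solve_ik(list(p),Rt(yaw,f))) is not None]; return min(c)[1]
def pick(p,yaw,z,force=50):
    f=best([p[0],p[1],130],yaw); R=Rt(yaw,f)
    manip.move_to([p[0],p[1],130],R)
    print("down",manip.move_l([p[0],p[1],z],rate=90,force_limit=10),manip.read_state()["ee_pos"].round(1))
    manip.grasp(force); print("gap",manip.read_state()["finger_gap"])
    manip.move_l([p[0],p[1],130],rate=120); print("gap",manip.read_state()["finger_gap"])
def place(x,y,yaw,z):
    p=boxpt(x,y); f=best([p[0],p[1],130],yaw); R=Rt(yaw,f)
    manip.move_to([p[0],p[1],130],R)
    print("place",manip.move_l([p[0],p[1],z],rate=90,force_limit=10),manip.read_state()["ee_pos"].round(1))
    manip.open_gripper(); manip.move_l([p[0],p[1],130],rate=120); print(manip.read_state()["time"])
E
python3 - <<'E'
from pp import *
pick((580,-151.3),0,3); place(30,25,by,11.5)
manip.move_to([480,-120,220],Rt(0,best([480,-120,220],0)))
d=cam("top");cv2.imwrite("pics/t9.png",cv2.resize(d["image"][130:250,320:440],None,fx=5,fy=5))
d=cam("scene");cv2.imwrite("pics/s9.png",cv2.resize(d["image"][130:290,180:340],None,fx=4,fy=3.7))
E
```

```text
down False [ 580.5 -151.3    3.7]
gap 30.138370726842457
gap 29.754403725487734
place False [ 465.  -278.2   12.2]
76.5
```

View pics/t9.png

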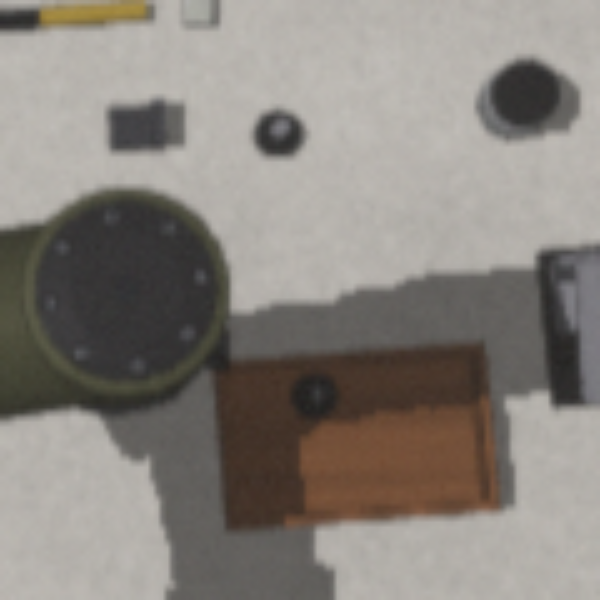

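View pics/s9.png

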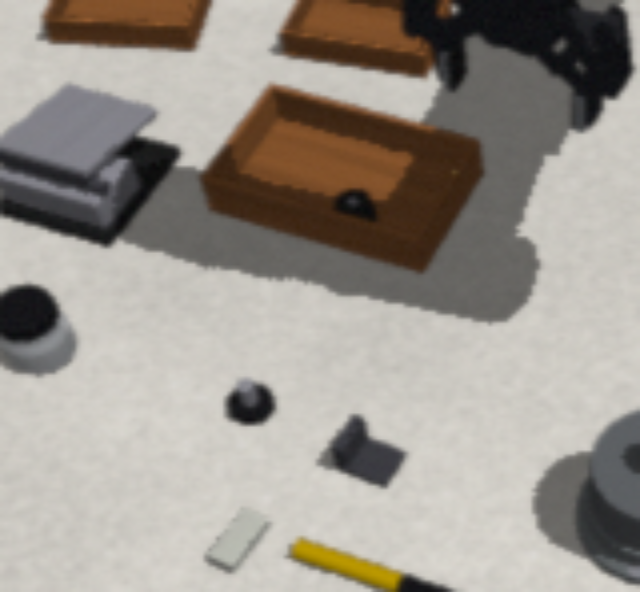

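The foot is in the box at top-crop (315,395). Next is the thumbscrew, by its stem.

```bash
python3 - <<'E'
from pp import *
pick((660,-255.8),0,17); place(-30,25,by,25.5)
pick((662.5,-165),0+0.0,5) if False else None
manip.move_to([480,-120,220],Rt(0,best([480,-120,220],0)))
d=cam("top");cv2.imwrite("pics/t10.png",cv2.resize(d["image"][130:250,320:440],None,fx=5,fy=5))
d=cam("scene");cv2.imwrite("pics/s10.png",cv2.resize(d["image"][130:290,180:340],None,fx=4,fy=3.7))
E
```

```text
down False [ 660.5 -255.9   18. ]
gap 10.361906807912698
gap 10.622369440327052
place False [ 405.2 -282.2   26.2]
88.6083
```

View pics/t10.png

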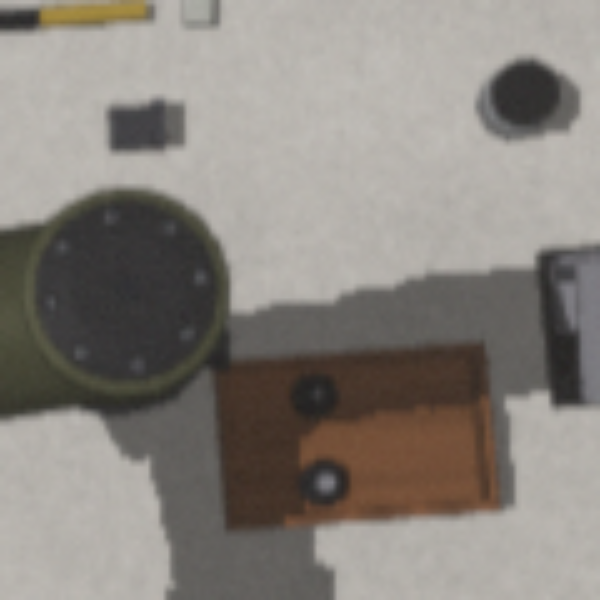

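View pics/s10.png

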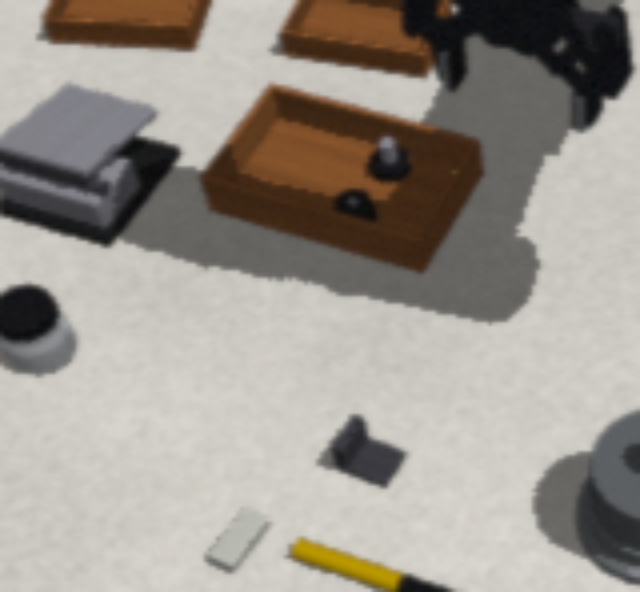

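The thumbscrew is in at (325,483). The bracket hasn't moved. I'll grip its 10 mm leg with the jaws along y, which keeps clear of the highlighter.

```bash
python3 - <<'E'
from pp import *
pick((664.3,-167.3),-0.7,13,70)
s=manip.read_state()
place(0,-26.5,by,21.8)
manip.set_joints([82.489, 2.303, 4.859, 0, -92.561, -19.12]); manip.sleep(.3)
from fit import look
look("end")
th=np.radians(81.2); U=np.array([[np.cos(th),np.sin(th)],[-np.sin(th),np.cos(th)]])
for n,mat in(("top",(422.8,288.5)),("scene",(425.3,290.5))):
    d=cam(n); w=wrench_pose(d,c=np.array(mat)-49*U[0],zoff=3,rad=50); print(n,w[:4],"in mat",U@(w[0]-mat))
print(manip.read_state()["time"])
d=cam("top");cv2.imwrite("pics/t11.png",cv2.resize(d["image"][190:250,340:440],None,fx=7,fy=7))
E
```

```text
down False [ 664.8 -167.4   13.9]
gap 8.304173056826397
gap 8.68616043106344
place False [ 438.5 -331.7   22.6]
100.575
top
cap [624.1  46.5] 44.5 zmed 83.6 487
 plane [-1.02401043e-02 -6.63764608e-03  8.34674327e+01]
knob [623.9  46.4] 12.8 zmed 109.1 55
foot none
thumb few
brack few
scene
cap [626.9  49. ] 45.9 zmed 83.0 816
 plane [-1.36853382e-02 -2.30589494e-03  8.28238164e+01]
knob [628.4  48.9] 14.5 zmed 108.5 105
foot none
thumb none
brack none
top (array([415.98678379, 238.76047564]), np.float64(32.62355717979973), np.float64(80.85650918148806), np.float64(81.80573590819867)) in mat [-50.19633524  -0.8764291 ]
scene (array([419.66043446, 241.97249423]), np.float64(34.11343539816427), np.float64(79.35975459240962), np.float64(81.60550193147887)) in mat [-48.81903213  -1.85084233]
104.1917
```

View pics/t11.png

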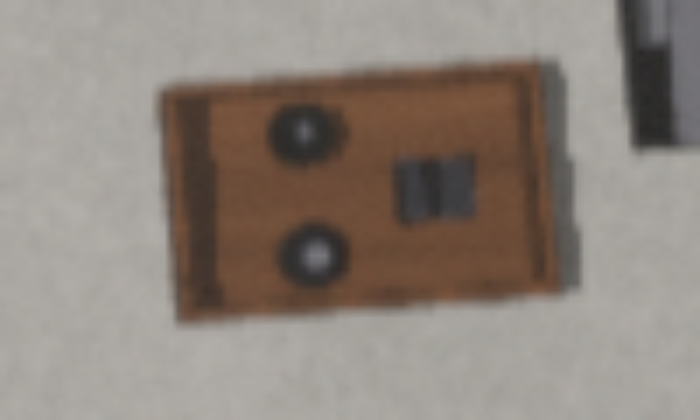

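View pics/scene_end.png

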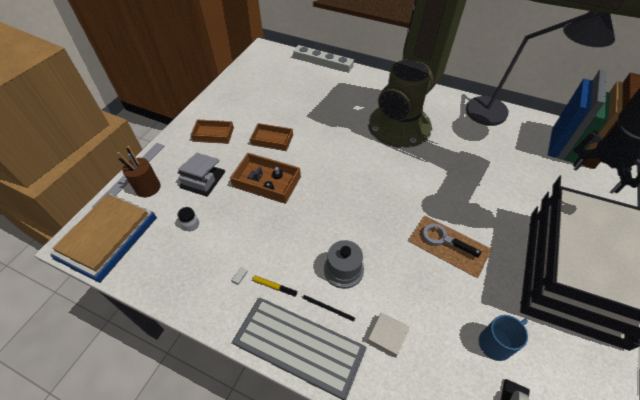

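View pics/top_end.png

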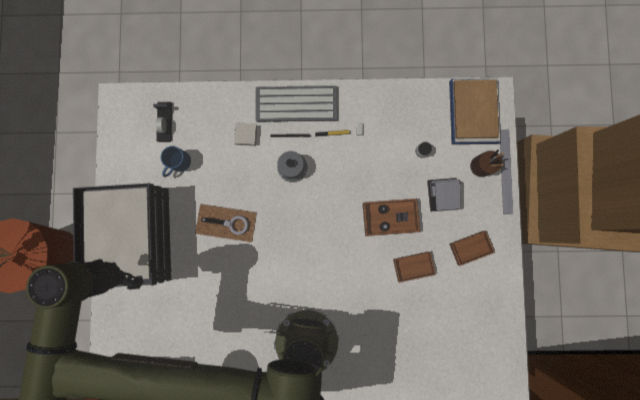

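The cap is seated, the wrench lies within the mat, and all three fittings are inside the box at (384,209), (384,226) and (402,216). The bystanders are in the same places as in the first picture. I'll hand the job in.

```bash
python3 - <<'E'
from h import *
print(manip.sign_off())
E
```

```text
the job is handed in; nothing more can be done
None
```

The desk anchor is finished, and I handed the job in after about 104 s of the 210 s allowed.

- **Nut:** I worked it with the wrench only, in two long drive strokes, until it stalled. A repeat stroke stalled one rib pitch (36°) further round, so I judge it home. That rests on the force rise and the stroke count, because the nut's turn can't be read directly.
- **Cap:** The rim made contact 34 mm up. After release, its top read 83–84 mm and its tilt was within 1° in both views.
- **Wrench:** It was knocked about 27 mm after I first laid it down, leaving the head about 5 mm over the mat's edge. I picked it up and laid it again. The last check in both views put the head and handle fully over the mat.
- **Leftovers:** The rubber foot, bracket and thumbscrew are in the large box. There was no sleeve.
- **Bystanders:** They looked unmoved when I compared the first and last pictures by eye.

**Disagreements:** The two cameras differed by 2–4 mm throughout, so I used their mean. My first check of the re-laid wrench's old position used a badly cropped fit that looked fine, and a direct measurement then showed the overhang.

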